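# Slide the pot onto its cooking ring and switch it on

## Task

Push the lidded pot across the hob with the fingers until its whole base stands inside the smaller of the two rings printed on the glass, then press the push-button on that ring's side of the hob all the way in and let it go. Slide the pot gently and flat on the glass: never lift it, tip it or touch the knob on its lid, and leave the other button and the other things alone.

Things in the scene. Friction and masses are not known exactly. Their poses are not given: they have to be found in the camera images.
- hob: Built-in black glass hob, 480 (its x) by 600 (its y) mm, fixed; its glass surface stands 8 mm above the worktop and is flat all over. Origin at the centre of its underside, on the worktop; its x axis points away from the robot's side, its y to the left as the robot sees it, z up. It is turned by up to about 6 degrees. Its two buttons stand on its robot-side edge; a thin printed line separates them from the cooking area.
- ring_small: The smaller ring: a thin grey circle, 180 mm in diameter (line 3 mm wide), with a small cross at its centre, printed on the glass, no height to speak of. Origin at its centre, on the glass. It is on the left or on the right half of the hob, about 165 mm from the hob's middle line.
- ring_large: The larger ring, a like circle of 240 mm diameter, on the other half of the hob. Origin at its centre, on the glass.
- pot: Shallow round steel pot, 150 mm in diameter, with upright walls and no side handles, 60 mm high; above that a flat lid of 154 mm diameter and 7 mm thickness (top at 67 mm) that does not come off. Origin at the centre of its base, z up. About 0.45 to 0.9 kg; it slides on the glass with a friction coefficient of about 0.5 to 0.7 and stops as soon as it is no longer pushed. Starts near the middle line of the hob, between the rings.
- pot_knob: Black knob in the middle of the pot's lid, 28 mm in diameter, 24 mm high (top 91 mm above the pot's base). Origin at the centre of its underside. Part of the pot; not to be touched.
- button_left (a joint): Travel of the left button (the one at the hob's +y side, for the ring on the left): 0 m out, 0.005 m fully in. Pressed straight down; about 4 N hold it fully in; springs back when let go.
- button_right (a joint): Travel of the right button (-y side, for the ring on the right), of the same kind.
- button_left_top (a point): Centre of the top face of the left button, a plain steel disc of 28 mm diameter standing 9 mm proud of a black round housing (44 mm diameter, 12 mm high) near the hob's robot-side edge; the top face is 21 mm above the glass when out. 178 mm from the hob's centre towards the robot, 75 mm left of the hob's middle line.
- button_right_top (a point): Centre of the top face of the right button, 75 mm right of the hob's middle line.
- moka: Bystander: aluminium stovetop coffee maker, about 84 mm wide and 165 mm high, with a side handle reaching 72 mm out, standing at the back of the hob. Origin at the centre of its base.
- mug: Bystander: white mug, 80 mm wide, 90 mm high, on the worktop to the left of the hob. Origin at the centre of its base.
- mill: Bystander: dark wooden pepper mill, 54 mm wide, 150 mm high, on the worktop to the right of the hob. Origin at the centre of its base.
- spice_jar: Bystander: amber jar, 48 mm wide, 85 mm high, on the worktop to the right of the hob, nearer the robot than the mill. Origin at the centre of its base.
Things that resemble listed ones, but are neither listed nor needed, are in the scene too. What is shaped like the pot but pink, purple or red is not meant.

How it is judged:
By the outcome, as a careful person would: the job done as asked, in the order asked, and still so for the second after the job is handed in, with the robot touching nothing.
It also fails if it takes over 51 s, if anything falls off the work surface, if the arm or the gripper's body presses on something with over 40 N, if the wrist force passes 120 N, or if a joint passes its speed limit or range.

## Robot

A 6-joint arm with a two-finger parallel gripper is mounted at the origin on the work surface. World frame = base frame: x ahead of the robot, y to its left, z up, the work surface at z = 0. Lengths are in m, angles in rad, forces in N, time in s.
With the tool pointing down it reaches from about 0.35 to 0.725 m from the base axis. Payload 6 kg.
Tool frame: the origin (TCP) lies between the finger pads; the fingertips stand 19 mm ahead of it and the grasp point (between the pads) is the TCP; z points along the fingers, y is the direction in which the jaws open and shut (so a half turn about z gives the same grasp; the last joint's range is limited). The gripper opens to 85 mm and grips with 20 to 120 N. Pads are 22 mm wide; open, the fingers measure 114 mm over their backs; the gripper's body (76 mm by 85 mm) begins 54 mm behind the grasp point. The pads swing forward as they close: fully open they stand 13 mm farther back than shut.
Start: joints at [0.334, 0.04, 0.085, 0, -1.615, -0.334], TCP at [0.6, 0, 0.25] pointing down, gripper open.
Joint ranges: [-2.56, 2.56], [-1.29, 2.01], [-1.08, 1.49], [-3.29, 1.98], [-2.81, -0.18], [-2.99, 2.99]. Speed limits (rad/s): [2.57, 2.57, 3.01, 3.14, 3.14, 3.14].

## Interface

Orientations are given as a 3x3 rotation matrix whose columns are the frame's x, y, z axes.
In Python, from workcell import env, read_camera, workorder gives the robot as it stands.
- The arm moves only by the tool carry_out, never from a script. Its argument "plan" is a list that holds one entry, the list of rows, each a list of 7 numbers: the turn, a rotation vector about the world's x, y, z each as a share of 8 degrees, from -1 to 1, then the shift along the world's x, y, z each as a share of 50 mm, from -1 to 1, then the opening, from -1 (shut) to 1 (fully open), so that 0 is half open. A call has exactly 5 rows; each row shifts and turns the pose as measured when the row begins; what a row does not reach is not made up. A row lasts 1/10 s, in which the tool goes at most 50 mm and 8.59 degrees, less where a joint would pass 70% of its speed; a pose out of reach is approached as far as the arm can. A call with a number of a shift or a turn outside -1 to 1 is refused whole. A call with a gripper value outside its range is refused whole. The fingers move at their own pace and stop on an object; "newtons" is the grip in N (left out, the last holds). Time passes only in rows, so rows that do not move let the fingers close, or fill a call up. It gives the time, the measured TCP pose, the force and the opening at its end, in the units of the state.
- env.sense(): the state, without advancing time (a new reading comes with each control period).
- read_camera(name): name is "scene" or "side" or "wrist"; returns a dict with "image" (420x560x3 uint8, blue, green, red), "depth" (420x560 float32, m along the optical axis (not along the pixel's ray), 0 where there is no reading), "camera_matrix" (3x3 intrinsics, pixels), "k1" (the pictures are not rectified: a ray, as slopes to the right and down, at radius r is drawn at 1 + k1 r^2 times it, then the intrinsics apply), "R" (3x3) and "t" (3): a world point X has camera coordinates R X + t. Camera axes: x right, y down, z forward; pixel columns grow to the right and rows downward; lengths in m; the calibration is good to about 2 mm. A picture is of the moment at which its call begins.
- workorder.job_done(): hands the job in, once; it reports no verdict.
The state is a dict: "time": time; "q": joint angles; "qd": joint speeds; "joint_efforts": joint torques, N m; "position": TCP position; "tcp_rot": TCP orientation; "contact_force": force on the tool from outside, world axes, zero at the start; "wrist_torque": the same for the moment, N m; "gripper_width": opening from 0.0 (shut) to 1.0 (fully open).
Only numpy, scipy, OpenCV 4.12 (cv2) and the standard library are available. Lean on these libraries where they do the work, as an engineer would, in place of code of your own. Each camera call takes 0.05 s, during which the arm holds its last target.

## Working session

There is one attempt and no reset: what is moved stays moved. The work goes in short steps, Python scripts to look and compute and a tool call to move; the robot and the scene stay as the last step left them, time stands still between calls to the robot, and variables do not carry over. Pictures are saved under pics/ and viewed, and the job is handed in when it is done.

Besides the shell and the picture viewer there is one more tool, called in YAML: its name, and indented under it one key for each argument. carry_out: Moves the arm, as the interface text tells. Shift numbers are shares of 50 mm and turn numbers shares of 8 degrees, none past 1 either way. Its arguments: {"type":"object","properties":{"plan":{"type":"array"},"newtons":{"type":"number"}},"required":["plan"]}

```bash
mkdir -p pics; ls
cat > h.py <<'E'
import numpy as np, cv2
from workcell import env, read_camera, workorder
def ray(c,uv):
    K=np.array(c["camera_matrix"]);d=np.array([c["k1"],0,0,0],float)
    p=cv2.undistortPoints(np.array([[uv]],float),K,d)[0,0]
    R=np.array(c["R"]);t=np.array(c["t"])
    return -R.T@t, R.T@np.array([p[0],p[1],1])
def onz(c,uv,z):
    o,d=ray(c,uv);return o+d*(z-o[2])/d[2]
def proj(c,X):
    r,_=cv2.Rodrigues(np.array(c["R"]))
    return cv2.projectPoints(np.array(X,float).reshape(-1,1,3),r,np.array(c["t"],float),np.array(c["camera_matrix"]),np.array([c["k1"],0,0,0],float))[0][:,0]
E
python3 - <<'E'
from h import *
import pickle
for n in ["scene","side","wrist"]:
    c=read_camera(n);cv2.imwrite(f"pics/{n}0.png",c["image"]);pickle.dump(c,open(f"{n}0.pkl","wb"))
    print(n,-np.array(c["R"]).T@c["t"])
print(env.sense())
E
```

```text
pics
scene [1.2961559  0.1602556  0.85476993]
side [0.03471533 0.84278926 0.97523252]
wrist [ 0.59996665 -0.08476648  0.37201697]
{'time': 0.15, 'q': array([ 3.33734805e-01,  4.07153884e-02,  8.40372075e-02, -3.34707391e-04,
       -1.61547577e+00, -3.33691211e-01]), 'qd': array([ 6.52733818e-04, -1.70520833e-03,  4.95530763e-03,  2.84125621e-03,
       -8.34682723e-05, -4.47837538e-04]), 'joint_efforts': array([-1.71928452e-03, -3.68610263e+01,  3.47691929e+01,  6.93625420e+00,
       -4.38957781e-03, -4.53315295e-06]), 'position': array([5.99782070e-01, 8.74836334e-05, 2.49483372e-01]), 'tcp_rot': array([[ 5.84065800e-05, -9.99999029e-01, -1.39224789e-03],
       [-9.99999990e-01, -5.82273183e-05, -1.28797233e-04],
       [ 1.28716042e-04,  1.39225540e-03, -9.99999023e-01]]), 'contact_force': array([-0.14626694, -0.26106505, -0.95742248]), 'wrist_torque': array([-0.00582126,  0.00565338, -0.01801634]), 'gripper_width': 0.9978222801022305}
```

View pics/scene0.png

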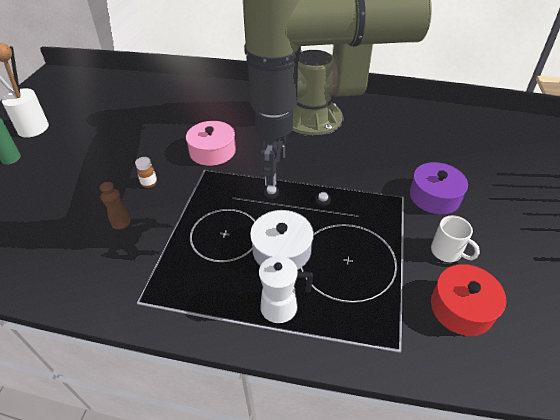

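View pics/side0.png

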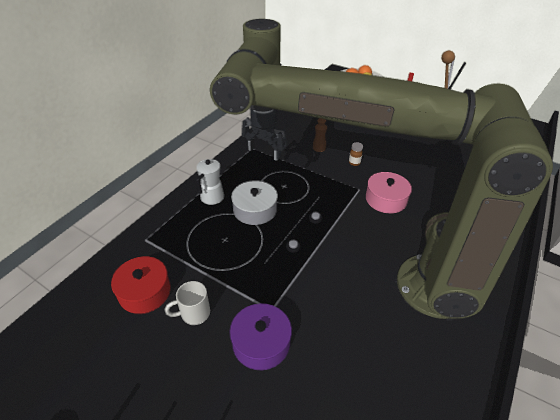

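View pics/wrist0.png

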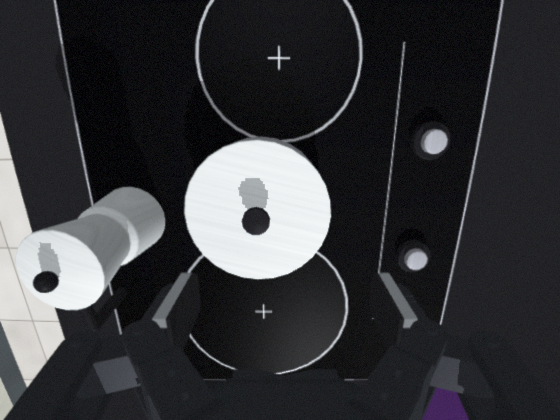

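Pot candidates in the scene view: steel pot (281,240), pink (211,142), purple (438,187) and red (468,300). The moka at (278,290) is also silvery. I choose the steel pot. The small ring appears at (224,235) in the scene view and the large one at (348,261). Next I measure.

```bash
cat > m.py <<'E'
from h import *
def blobs(c,thr=170,amin=60,amax=1e9):
    g=c["image"].min(2);n,l,s,ce=cv2.connectedComponentsWithStats((g>thr).astype(np.uint8))
    return [(ce[i].round(1),s[i]) for i in range(1,n) if amin<s[i][4]<amax]
E
python3 - <<'E'
from m import *
import pickle
C={n:pickle.load(open(f"{n}0.pkl","rb")) for n in["scene","side","wrist"]}
S,D,W=C["scene"],C["side"],C["wrist"]
print("crosses wrist", onz(W,(279,58),.008),onz(W,(264,311.5),.008))
print("crosses scene", onz(S,(224.5,234.5),.008),onz(S,(348,260.5),.008))
print("crosses side", onz(D,(284,186.5),.008),onz(D,(225,240),.008))
print("btn wrist",onz(W,(434,141),.029),onz(W,(415,260),.029))
print("btn scene",onz(S,(271,189),.029),onz(S,(323,197),.029))
print("btn side",onz(D,(315.5,216),.029),onz(D,(293,244),.029))
# lid in wrist
def lid(c,seed,thr,z=.075):
    g=c["image"].min(2);m=(g>thr).astype(np.uint8)
    m=cv2.morphologyEx(m,cv2.MORPH_OPEN,np.ones((7,7)))
    n,l=cv2.connectedComponents(m);k=(l==l[seed[1],seed[0]]).astype(np.uint8)
    ct=max(cv2.findContours(k,0,1)[0],key=cv2.contourArea)
    h=cv2.convexHull(ct)[:,0]
    P=np.array([onz(c,p,z)[:2] for p in h]);(x,y),r=cv2.minEnclosingCircle((P*1000).astype(np.float32));return x,y,r,len(P)
print("lid",lid(W,(230,240),140))
print("knob top wrist",onz(W,(256,221),.099),"side",onz(D,(255,189),.099),"scene",onz(S,(282,226),.099))
# ring small radius check in wrist
for p in [(196,50),(361,50),(347,311),(264,374),(279,143)]: print(p,onz(W,p,.008)[:2])
# moka
print("moka base scene",onz(S,(279,312),.008), "top knob", onz(S,(278,267),.17),onz(W,(46,282),.17),onz(D,(208,161),.17))
x0=W["image"][120:300,160:360]; cv2.imwrite("pics/crop.png",cv2.resize(x0,None,fx=3,fy=3))
x0=S["image"][150:340,160:430]; cv2.imwrite("pics/crop2.png",cv2.resize(x0,None,fx=2.9,fy=2.9))
E
```

```text
crosses wrist [ 0.60554324 -0.1397263   0.008     ] [0.62907172 0.18931069 0.008     ]
crosses scene [ 0.60654256 -0.13957829  0.008     ] [0.62994913 0.18989551 0.008     ]
crosses side [ 0.60392379 -0.13819204  0.008     ] [0.62736645 0.19035447 0.008     ]
btn wrist [ 0.43154513 -0.05319008  0.029     ] [0.43246166 0.0958895  0.029     ]
btn scene [ 0.43207806 -0.05128457  0.029     ] [0.43606962 0.0992363  0.029     ]
btn side [ 0.42376019 -0.04319191  0.029     ] [0.42507958 0.10462598 0.029     ]
lid (628.4064331054688, 18.637950897216797, 77.09521484375, 53)
knob top wrist [0.62710374 0.01649115 0.099     ] side [0.62528851 0.01681927 0.099     ] scene [0.62779246 0.02080877 0.099     ]
(196, 50) [ 0.6959891  -0.14836823]
(361, 50) [ 0.51617258 -0.14822659]
(347, 311) [0.50935042 0.18884967]
(264, 374) [0.63198003 0.30853655]
(279, 143) [ 0.60603069 -0.04800697]
moka base scene [0.80725958 0.04954043 0.008     ] top knob [0.80057367 0.04795405 0.17      ] [0.7889047  0.04187064 0.17      ] [0.78925109 0.04958511 0.17      ]
```

View pics/crop2.png

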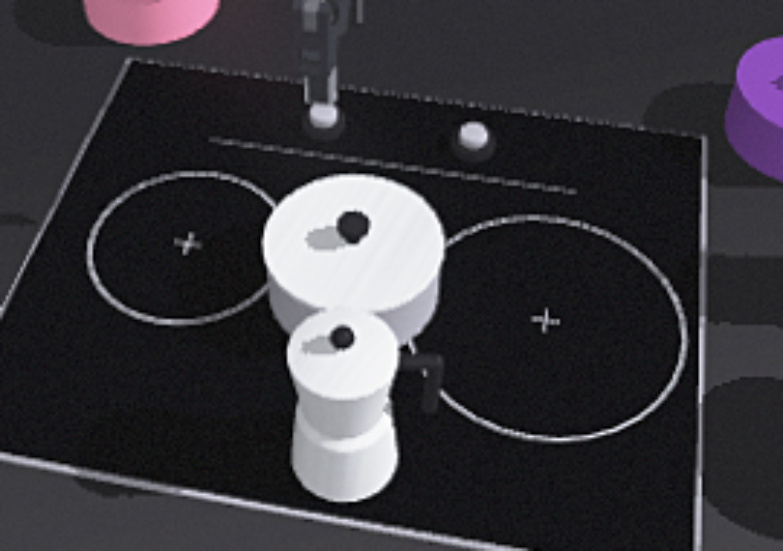

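The crop confirms the steel pot. It stands at (0.628, 0.019), and the small ring is on the robot's right, centred at (0.6055, -0.1395). I'll cradle the pot's +y wall with both open fingers and push towards -y.

carry_out:
  plan:
    - [[0,0,0,0.11,0.5,0,1],[0,0,0,0.11,0.5,0,1],[0,0,0,0.11,0.5,0,1],[0,0,0,0.11,0.5,0,1],[0,0,0,0.11,0.6,0,1]]

```text
time: 0.65
position: [0.6272, 0.1308, 0.2485]
tcp_rot: [[-0.006, -1.0, -0.003], [-1.0, 0.006, -0.001], [0.001, 0.003, -1.0]]
contact_force: [1.2, -0.5, -0.1]
gripper_width: 0.998
```

carry_out:
  plan:
    - [[0,0,0,0,0,-0.8,1],[0,0,0,0,0,-0.8,1],[0,0,0,0,0,-0.8,1],[0,0,0,0,0,-0.6,1],[0,0,0,0,0,0,1]]

```text
time: 1.15
position: [0.6258, 0.1352, 0.0917]
tcp_rot: [[-0.001, -1.0, -0.005], [-1.0, 0.001, -0.0], [0.0, 0.005, -1.0]]
contact_force: [-0.9, -0.2, -1.5]
gripper_width: 0.997
```

carry_out:
  plan:
    - [[0,0,0,0,0,-0.4,1],[0,0,0,0,0,-0.3,1],[0,0,0,0.02,0,-0.15,1],[0,0,0,0.02,0,0,1],[0,0,0,0,0,0,1]]

```text
time: 1.65
position: [0.6306, 0.1355, 0.0539]
tcp_rot: [[-0.0, -1.0, 0.002], [-1.0, 0.0, 0.0], [-0.0, -0.002, -1.0]]
contact_force: [0.1, -0.9, 0.1]
gripper_width: 0.999
```

Run:
```python
from h import *
for n in["side","wrist"]:
    c=read_camera(n);cv2.imwrite(f"pics/{n}1.png",c["image"])
s=env.sense();print(s["position"],s["contact_force"])
a=[cv2.imread(f"pics/{n}1.png") for n in["side","wrist"]]
cv2.imwrite("pics/both1.png",cv2.resize(np.hstack(a),(800,300),interpolation=cv2.INTER_AREA))
```

```text
[0.63051974 0.13553291 0.05389629] [-0.08869636 -0.6597752   0.08444612]
```

View pics/both1.png

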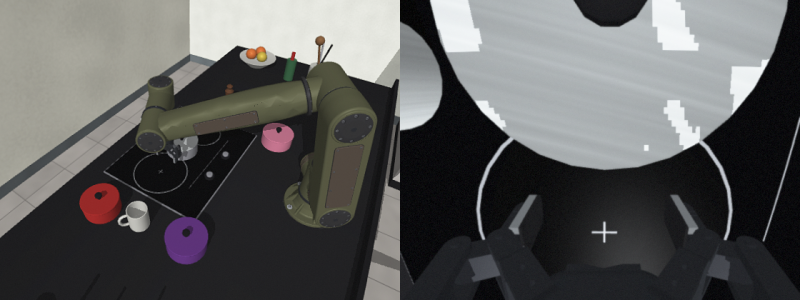

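The open fingers stand behind the pot on its +y side, centred on it. In the wrist view the lid's lower edge is at (605,168) and the fingers at (530,215) and (685,215). I start the push slowly.

carry_out:
  plan:
    - [[0,0,0,0,-0.16,-0.16,1],[0,0,0,0,-0.16,0,1],[0,0,0,0,-0.16,0,1],[0,0,0,0,-0.12,0,1],[0,0,0,0,-0.1,0,1]]

```text
time: 2.25
position: [0.6312, 0.0978, 0.0472]
tcp_rot: [[-0.0, -1.0, 0.004], [-1.0, 0.0, 0.001], [-0.001, -0.004, -1.0]]
contact_force: [-0.1, 0.5, 0.1]
gripper_width: 1.0
```

carry_out:
  plan:
    - [[0,0,0,0,-0.1,0,1],[0,0,0,0,-0.1,0,1],[0,0,0,0,-0.1,0,1],[0,0,0,0,-0.1,0,1],[0,0,0,0,-0.1,0,1]]

```text
time: 2.75
position: [0.6312, 0.0723, 0.0473]
tcp_rot: [[0.0, -1.0, 0.005], [-1.0, -0.0, 0.004], [-0.004, -0.005, -1.0]]
contact_force: [-0.2, 2.6, -1.0]
gripper_width: 0.998
```

```bash
cat >> m.py <<'E'
def look(tag):
    W=read_camera("wrist");S=read_camera("scene")
    cv2.imwrite(f"pics/b{tag}.png",cv2.resize(np.hstack([S["image"],W["image"]]),(800,300),interpolation=cv2.INTER_AREA))
    # lid in scene: bright lid component; knob dark inside
    s=env.sense();print(s["time"],s["position"],s["contact_force"]);return S,W
E
python3 - <<'E'
from m import *
look(2)
E
```

```text
2.85 [0.63116642 0.07157962 0.0472808 ] [ 0.6831843  -0.17330199  0.49194542]
```

View pics/b2.png

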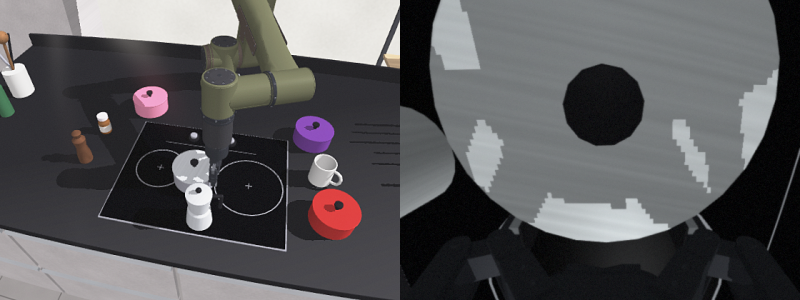

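The pot is now in the cradle, its knob at (603,105) in the right panel and clear of the gripper. I'll locate it by the knob.

```bash
cat >> m.py <<'E'
def lidc(c,seed,z=.075,thr=70,rlid=None):
    g=cv2.medianBlur(c["image"].min(2),5);m=(g>thr).astype(np.uint8)
    n,l=cv2.connectedComponents(cv2.morphologyEx(m,cv2.MORPH_OPEN,np.ones((9,9))));k=(l==l[seed[1],seed[0]]).astype(np.uint8)
    ct=max(cv2.findContours(k,0,1)[0],key=cv2.contourArea)
    h=cv2.convexHull(ct)[:,0];H,Wd=g.shape
    h=[p for p in h if 3<p[0]<Wd-4 and 3<p[1]<H-4]
    P=np.array([onz(c,p,z)[:2] for p in h])
    from scipy.optimize import least_squares
    r=least_squares(lambda v:np.hypot(*(P-v[:2]).T)-v[2],[*P.mean(0),.077],loss="soft_l1",f_scale=.001)
    return r.x.round(4),len(P)
def knob(c,z=.099,near=None,rad=200):
    g=cv2.medianBlur(c["image"].max(2),5);m=(g<60).astype(np.uint8)
    n,l,s,ce=cv2.connectedComponentsWithStats(m);out=[]
    for i in range(1,n):
        w,h,a=s[i][2:5]
        if 60<a<9000 and .6<w/h<1.6 and a/(w*h)>.65: out.append((ce[i].round(1),a,onz(c,ce[i],z)[:2].round(4)))
    return out
E
python3 - <<'E'
from m import *
W=read_camera("wrist")
print(env.sense()["position"],knob(W),lidc(W,(284,260)))
E
```

```text
[0.63119106 0.07171402 0.04732721] [] (array([ 0.631 , -0.0046,  0.0751]), 32)
```

carry_out:
  plan:
    - [[0,0,0,-0.02,-0.1,0,1],[0,0,0,-0.025,-0.13,0,1],[0,0,0,-0.025,-0.13,0,1],[0,0,0,-0.025,-0.13,0,1],[0,0,0,-0.025,-0.13,0,1]]

```text
time: 3.4
position: [0.6251, 0.0397, 0.0474]
tcp_rot: [[0.001, -1.0, 0.006], [-1.0, -0.001, 0.004], [-0.004, -0.006, -1.0]]
contact_force: [0.0, 2.7, -1.0]
gripper_width: 1.001
```

carry_out:
  plan:
    - [[0,0,0,-0.025,-0.13,0,1],[0,0,0,-0.025,-0.13,0,1],[0,0,0,-0.025,-0.13,0,1],[0,0,0,-0.025,-0.13,0,1],[0,0,0,-0.025,-0.13,0,1]]

```text
time: 3.9
position: [0.618, 0.004, 0.0474]
tcp_rot: [[0.001, -1.0, 0.006], [-1.0, -0.001, 0.004], [-0.004, -0.006, -1.0]]
contact_force: [0.2, 3.0, -1.0]
gripper_width: 0.999
```

Run:
```python
from m import *
W=read_camera("wrist")
print(env.sense()["position"],env.sense()["contact_force"],lidc(W,(284,260)))
```

```text
[0.61779611 0.00296813 0.0473665 ] [-0.83754417 -0.25289458 -0.15690958] (array([ 0.618 , -0.072 ,  0.0752]), 50)
```

carry_out:
  plan:
    - [[0,0,0,-0.02,-0.1,0,1],[0,0,0,-0.023,-0.13,0,1],[0,0,0,-0.023,-0.13,0,1],[0,0,0,-0.023,-0.13,0,1],[0,0,0,-0.023,-0.13,0,1]]

```text
time: 4.45
position: [0.6118, -0.03, 0.0474]
tcp_rot: [[0.001, -1.0, 0.005], [-1.0, -0.001, 0.004], [-0.004, -0.005, -1.0]]
contact_force: [0.2, 1.9, -0.1]
gripper_width: 1.003
```

carry_out:
  plan:
    - [[0,0,0,-0.023,-0.13,0,1],[0,0,0,-0.023,-0.13,0,1],[0,0,0,-0.02,-0.1,0,1],[0,0,0,-0.02,-0.08,0,1],[0,0,0,0,0,0,1]]

```text
time: 4.95
position: [0.6069, -0.0552, 0.0474]
tcp_rot: [[-0.0, -1.0, 0.005], [-1.0, 0.0, 0.004], [-0.004, -0.005, -1.0]]
contact_force: [0.8, 0.9, -0.4]
gripper_width: 0.997
```

Run:
```python
from m import *
S,W=look(3)
print(lidc(W,(284,260)))
```

```text
5.05 [ 0.60693249 -0.05487412  0.0474328 ] [ 0.14828093 -0.03524995  0.2159871 ]
(array([ 0.6068, -0.1312,  0.0752]), 52)
```

View pics/b3.png

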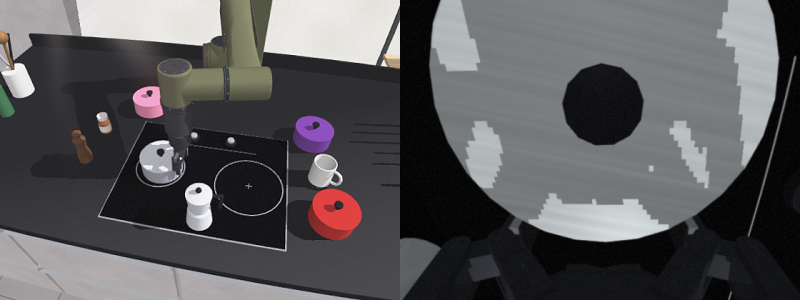

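The lid centre is at (0.6068, -0.1312), about 8 mm short. The last nudge:

carry_out:
  plan:
    - [[0,0,0,-0.01,-0.08,0,1],[0,0,0,-0.01,-0.07,0,1],[0,0,0,0,0,0,1],[0,0,0,0,0.06,0,1],[0,0,0,0,0.1,0,1]]

```text
time: 5.55
position: [0.6057, -0.0551, 0.0475]
tcp_rot: [[-0.0, -1.0, 0.005], [-1.0, 0.0, 0.003], [-0.003, -0.005, -1.0]]
contact_force: [-0.2, 0.1, -0.2]
gripper_width: 0.999
```

carry_out:
  plan:
    - [[0,0,0,0,0.3,0,1],[0,0,0,0,0.4,0,1],[0,0,0,0,0.2,0.3,1],[0,0,0,0,0,0.8,1],[0,0,0,0,0,0.8,1]]

```text
time: 6.05
position: [0.6014, -0.0053, 0.1399]
tcp_rot: [[0.001, -1.0, -0.008], [-1.0, -0.001, -0.0], [0.0, 0.008, -1.0]]
contact_force: [0.8, 0.5, 0.5]
gripper_width: 1.0
```

carry_out:
  plan:
    - [[0,0,0,0,0,0.8,-1],[0,0,0,-0.3,0,0.8,-1],[0,0,0,-0.5,0,0.4,-1],[0,0,0,-0.5,0,0,-1],[0,0,0,0,0,0,-1]]

```text
time: 6.55
position: [0.5356, -0.003, 0.2588]
tcp_rot: [[0.004, -1.0, 0.009], [-1.0, -0.004, 0.001], [-0.001, -0.009, -1.0]]
contact_force: [0.7, -1.0, 0.5]
gripper_width: 0.143
```

Run:
```python
from m import *
S,W=look(4)
import pickle;pickle.dump((S,W),open("p4.pkl","wb"))
cv2.imwrite("pics/w4.png",W["image"])
cv2.imwrite("pics/s4.png",cv2.resize(S["image"][150:320,160:380],None,fx=3.5,fy=3.5))
print(env.sense()["tcp_rot"])
```

```text
6.65 [ 0.53698633 -0.00300002  0.25757697] [-0.09142208 -0.24767895 -0.01942545]
[[ 3.45901106e-03 -9.99961913e-01  8.01295549e-03]
 [-9.99994016e-01 -3.45849357e-03  7.84374027e-05]
 [-5.07216602e-05 -8.01317886e-03 -9.99967893e-01]]
```

View pics/w4.png

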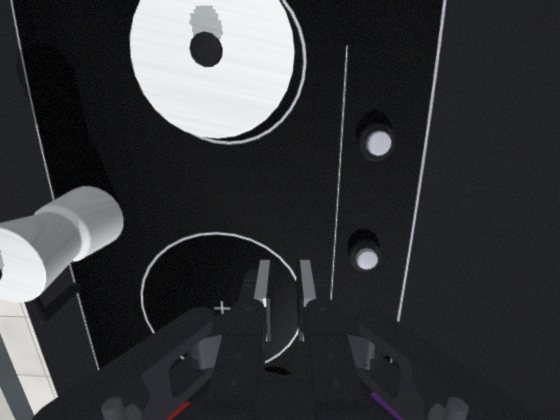

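View pics/s4.png

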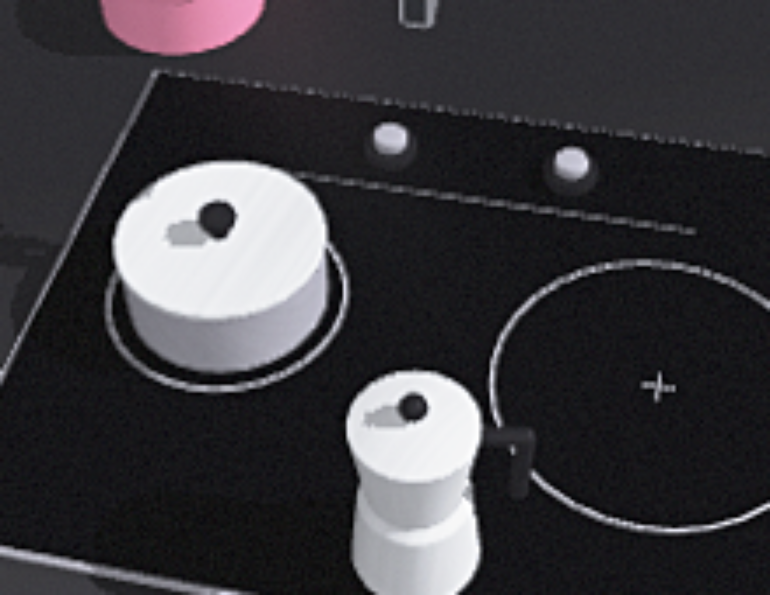

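The pot's base looks to be inside the small ring, with glass showing all round it, and both buttons are visible: right (377,142), left (367,259) in the wrist view. I'll measure both.

Run:
```python
from m import *
import pickle
S,W=pickle.load(open("p4.pkl","rb"))
print("lid wrist",lidc(W,(180,80),thr=140))
print("lid scene",[ (k[0],k[2]) for k in knob(S)])
for nm,c,pts in[("W",W,[(377,142),(367,259)]),("S",S,[(271,189),(323,197)])]:
    g=c["image"].min(2)
    for p in pts:
        x,y=p;q=g[y-16:y+17,x-16:x+17]>130 if nm=="W" else g[y-8:y+9,x-9:x+10]>130
        n,l,s,ce=cv2.connectedComponentsWithStats(q.astype(np.uint8));i=1+s[1:,4].argmax()
        r=16 if nm=="W" else np.array([9,8])
        uv=ce[i]+np.array(p)-r
        print(nm,uv,s[i],onz(c,uv,.029).round(4))
# printed line direction and hob edges in wrist
a=[onz(W,p,.008)[:2] for p in[(347,46),(331,298),(445,0),(399,320)]]
print(a, np.degrees(np.arctan2(a[1][0]-a[0][0],a[1][1]-a[0][1])),np.degrees(np.arctan2(a[3][0]-a[2][0],a[3][1]-a[2][1])))
```

```text
lid wrist (array([ 0.6055, -0.1377,  0.0761]), 40)
lid scene [(array([221.6, 212. ]), array([ 0.6109, -0.136 ])), (array([473.5, 287.1]), array([0.7232, 0.4619]))]
W [379.08894231 143.1875    ] [  7   6  23  24 416] [ 0.4297 -0.0527  0.029 ]
W [367.1299639  259.83032491] [  6   8  21  18 277] [0.4298 0.0964 0.029 ]
S [271.21666667 188.75      ] [ 5  4  9  9 60] [ 0.4309 -0.0509  0.029 ]
S [323.09836066 195.7704918 ] [ 5  3  9  9 61] [0.4311 0.0989 0.029 ]
[array([ 0.46921912, -0.15669895]), array([0.47002026, 0.1696017 ]), array([ 0.36555195, -0.20439458]), array([0.36544802, 0.20833875])] 0.1406722050179825 -0.014428290850252141
```

carry_out:
  plan:
    - [[0,0,0,-0.6,-0.3,0,-1],[0,0,0,-0.6,-0.3,0,-1],[0,0,0,-0.5,-0.2,-0.2,-1],[0,0,0,-0.3,-0.1,-0.6,-1],[0,0,0,0,0,-0.6,-1]]

```text
time: 7.15
position: [0.437, -0.0482, 0.1873]
tcp_rot: [[0.004, -1.0, 0.008], [-1.0, -0.004, -0.002], [0.002, -0.008, -1.0]]
contact_force: [0.9, 0.8, 0.2]
gripper_width: 0.003
```

Run:
```python
from m import *
s=env.sense();print(s["position"],s["gripper_width"],s["contact_force"])
```

```text
[ 0.43701022 -0.04822966  0.18727185] 0.0025236797693427983 [0.88500243 0.83479394 0.18767912]
```

carry_out:
  plan:
    - [[0,0,0,-0.1,-0.05,-0.5,-1],[0,0,0,-0.04,-0.03,-0.7,-1],[0,0,0,0,0,-0.6,-1],[0,0,0,0,0,-0.2,-1],[0,0,0,0,0,0,-1]]

```text
time: 7.65
position: [0.428, -0.0527, 0.0794]
tcp_rot: [[0.004, -1.0, -0.001], [-1.0, -0.004, -0.004], [0.004, 0.001, -1.0]]
contact_force: [0.1, -0.2, 0.7]
gripper_width: 0.003
```

Run:
```python
from m import *
S,W=look(5)
a=cv2.resize(S["image"][130:240,200:370],(800,518));cv2.imwrite("pics/s5.png",a);cv2.imwrite("pics/w5.png",W["image"])
```

```text
7.75 [ 0.4290194  -0.05250857  0.08134485] [0.09981197 0.58401457 1.02781508]
```

View pics/s5.png

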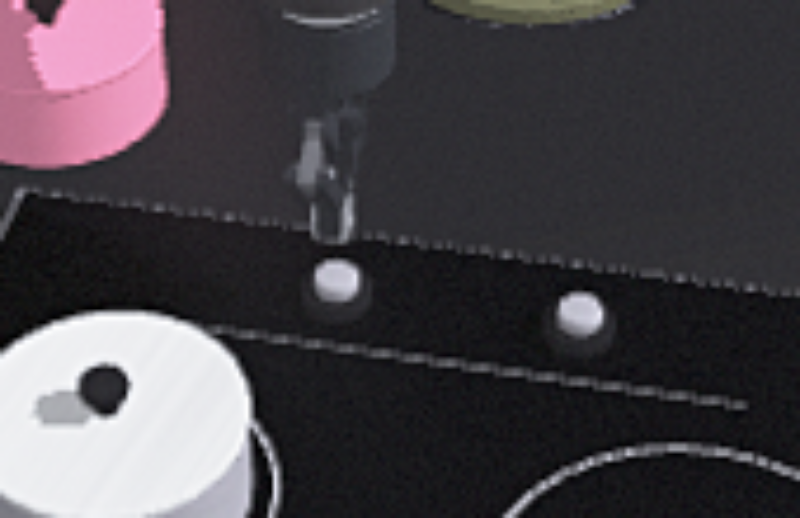

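View pics/w5.png

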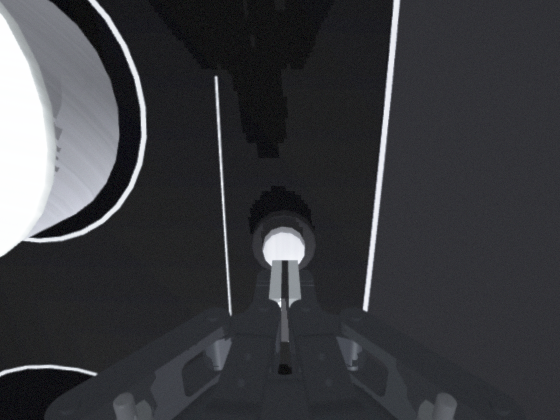

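The closed fingers are directly over the right button, at (284,245) in the wrist view. I press down slowly.

carry_out:
  plan:
    - [[0,0,0,0.02,0,-0.25,-1],[0,0,0,0,0,-0.2,-1],[0,0,0,0,0,-0.12,-1],[0,0,0,0,0,-0.06,-1],[0,0,0,0,0,0,-1]]

```text
time: 8.25
position: [0.4325, -0.0519, 0.051]
tcp_rot: [[0.004, -1.0, 0.008], [-1.0, -0.004, -0.003], [0.003, -0.008, -1.0]]
contact_force: [1.1, 0.4, 0.4]
gripper_width: 0.005
```

carry_out:
  plan:
    - [[0,0,0,-0.04,0,-0.04,-1],[0,0,0,0,0,-0.04,-1],[0,0,0,0,0,-0.04,-1],[0,0,0,0,0,-0.04,-1],[0,0,0,0,0,-0.04,-1]]

```text
time: 8.75
position: [0.4309, -0.0521, 0.0429]
tcp_rot: [[0.005, -1.0, 0.01], [-1.0, -0.005, -0.003], [0.003, -0.01, -1.0]]
contact_force: [-9.1, 3.6, 17.4]
gripper_width: -0.002
```

17 N at z = 0.0429, where full travel was expected at 0.043, and 4 N is enough to hold it in. So the button is bottomed. I let it go.

carry_out:
  plan:
    - [[0,0,0,0,0,0,-1],[0,0,0,0,0,0.1,-1],[0,0,0,0,0,0.2,-1],[0,0,0,0,0,0.6,-1],[0,0,0,0,0,0.8,-1]]

```text
time: 9.25
position: [0.428, -0.0525, 0.1264]
tcp_rot: [[0.004, -1.0, 0.001], [-1.0, -0.004, -0.005], [0.005, -0.001, -1.0]]
contact_force: [0.6, 0.9, 0.1]
gripper_width: -0.003
```

carry_out:
  plan:
    - [[0,0,0,0,0,0.8,-1],[0,0,0,0,0.1,0.8,-1],[0,0,0,0.5,0.3,0.4,-1],[0,0,0,0.5,0.3,0.2,-1],[0,0,0,0,0,0,-1]]

```text
time: 9.75
position: [0.4807, -0.0169, 0.2508]
tcp_rot: [[0.003, -1.0, 0.015], [-1.0, -0.003, -0.002], [0.002, -0.015, -1.0]]
contact_force: [-0.1, -0.0, 0.7]
gripper_width: -0.0
```

Run:
```python
from m import *
S,W=look(6)
cv2.imwrite("pics/w6.png",W["image"])
cv2.imwrite("pics/s6.png",cv2.resize(S["image"][150:320,160:380],None,fx=3.5,fy=3.5))
print(lidc(W,(160,80),thr=140),[(k[0],k[2]) for k in knob(S)])
```

```text
9.85 [ 0.47896701 -0.01791224  0.24960908] [-0.63833302  0.13112186 -0.39362642]
(array([ 0.6047, -0.1375,  0.0764]), 43) [(array([221.6, 212. ]), array([ 0.6109, -0.136 ])), (array([473.6, 287.1]), array([0.7231, 0.462 ]))]
```

View pics/w6.png

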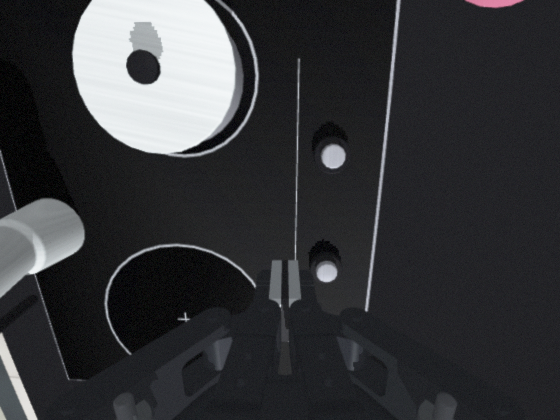

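View pics/s6.png

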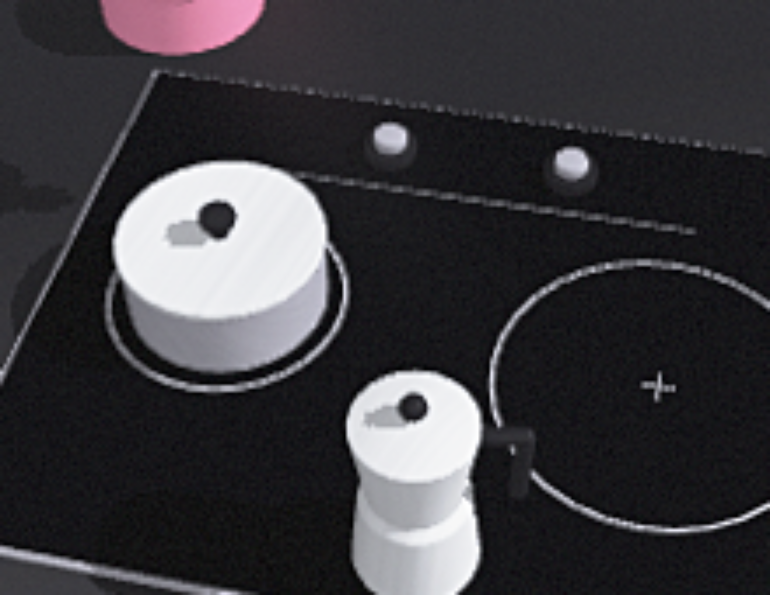

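The pot is still inside the small ring, the right button is back out, and nothing else has moved. I hand the job in.

```bash
python3 -c "
from workcell import workorder
print(workorder.job_done())"
```

```text
the job is handed in; nothing more can be done
None
```

I pushed the steel pot into the smaller ring, on the robot's right, with both open fingers. Then I pressed the right button all the way in, let it go, and handed the job in at about 10 s on the robot's clock.

- **Pot:** By the wrist view its centre is at (0.605, -0.1375), about 2 mm from the ring's centre, with roughly 13 mm allowed. The scene camera's knob reading is (0.611, -0.136), about 5 mm away from that, which is still inside. The push force read 3 N or less after each move.
- **Button:** It was pressed with 17 N at full depth, where about 4 N holds it in. The last pictures show it back out.
- **Everything else:** The left button was not touched. The last pictures show no change in the moka or the parts of the scene in view. I did not measure the mug, mill or jar.
- **Disagreement:** The side camera put the buttons about 8 mm from the wrist and scene readings, so I used those two and checked the alignment in a close view before pressing.

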